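# Load two sockets in the demagnetiser and hold its key switch on

## Robot

A 7-joint arm with a two-finger parallel gripper is mounted at the origin on a cart in front of the work surface, level with it; the furniture and walls round the work are solid. World frame = base frame: x ahead of the robot, y to its left, z up, the work surface at z = 0. Lengths are in mm, angles in rad, forces in N, time in s.
With the tool pointing down it reaches from about 425 to 1025 mm from the base axis. Payload 3.6 kg.
Tool frame: the origin (TCP) lies on the centre line of the jaws, within the pads' length; the fingertips stand 19 mm ahead of it and the grasp point (between the pads) is the TCP; z points along the fingers, y is the line along which they close (so a half turn about z gives the same grasp; the last joint's range is limited). The gripper opens to 85 mm and grips with 20 to 120 N. Pads are 22 mm wide; open, the fingers measure 114 mm over their backs; the gripper's body (76 mm by 85 mm) begins 54 mm behind the grasp point. The pads swing forward as they close: fully open they stand 13 mm farther back than shut.
Start: joints at [1.119, 0.591, 0.048, 1.609, -0.033, 0.943, -0.034], TCP at [253.908, -679.088, 250.302] pointing down, gripper open.
Joint ranges: [-2.69, 2.69], [-0.47, 2.24], [-1.27, 1.36], [0.19, 2.51], [-1.53, 4.68], [0.08, 2.07], [-3.09, 3.09]. Speed limits (rad/s): [2.57, 2.57, 3.14, 3.14, 3.14, 3.14, 3.14].

## Interface

Orientations are given as a rotation vector (axis times angle).
In Python, from cell import robot gives the robot as it stands.
- The arm moves only by the tool send_rows, never from a script. Its argument "rows" is a list of rows, each an object with "travel": the shift along the tool's x, y, z in cm, a list of three; "yaw": the turn about the tool's z in rad. In form: [{"travel": [dx, dy, dz], "yaw": yaw}, ...]. A call has 1 to 8 rows; each row shifts and turns the commanded pose from where the row before left it, along the tool's axes as they then stand; what a row does not reach is not made up. A row lasts 1/10 s, in which the tool goes at most 50 mm and 8.59 degrees, less where a joint would pass 70% of its speed; a pose out of reach is approached as far as the arm can. A call is refused whole if a number of a shift passes 5 or a number of a turn 0.15, either way. A call with a gripper value outside its range is refused whole. "hand" is the finger opening in cm, from 0 to 8.54, set as the call begins (left out, the last holds). The fingers move at their own pace and stop on an object; the grip force is fixed at half the most. Time passes only in rows, so rows that do not move let the fingers close. It gives the time, the measured TCP pose, the force, the opening and the grip force at its end, in the units of the state.
- robot.sense(): the state, without advancing time (a new reading comes with each control period).
- robot.read_camera(name): name is "side" or "top"; returns (picture, depth): 384x512x3 uint8, red, green, blue; 384x512 float32, mm along the optical axis (not along the pixel's ray), 0 where there is no reading.
- robot.get_calibration(name): a dict with "K" (3x3 intrinsics, pixels), "world_to_cam" (4x4, takes a point from world to camera coordinates). Camera axes: x right, y down, z forward; pixel columns grow to the right and rows downward; lengths in mm; the calibration is good to about 2 mm. A picture is of the moment at which its call begins. get_calibration takes no time and is no camera call.
- robot.job_done(): hands the job in; it is judged then, once.
The state is a dict: "time_s": time; "q": joint angles; "qd": joint speeds; "tau": joint torques, N m; "tool_pos": TCP position; "tool_rot": TCP orientation; "contact_force": force on the tool from outside, world axes, zero at the start; "ft_torque": the same for the moment, N m; "width": finger opening in mm; "grasp_force": force on a finger pad.
Only numpy, scipy, OpenCV 4.12 (cv2) and the standard library are available. Lean on these libraries where they do the work, as an engineer would, in place of code of your own. Each camera call takes 0.05 s, during which the arm holds its last target. There are 200 camera calls.

## Task

Put exactly two of the four deep sockets from the rubber mat into the demagnetiser's tray and leave the other two standing where they are. Then take the key from its wooden stand, push it fully home in the key switch (jiggle it past the sticky pins if it hangs), turn it a quarter turn clockwise seen from above, and finish holding it turned with the fingers still on it, because the switch springs back when let go. Do not push the tape measure, paint brush or black tape aside.

Things in the scene. Friction and masses are not known exactly. Their poses are not given: they have to be found in the camera images.
- tray_floor (a point): Centre of the inner floor of the shallow square aluminium tray on the left (+y) half of the demagnetiser. Tray 108 x 108 mm inside, floor 52 mm above the table, walls 4 mm thick, rims 13 mm above the floor. x and y run along its sides, z up.
- keyway (a point): Centre of the key slot at the top face of the square steel lock plate (44 x 44 mm, top 53 mm above the table, 6 mm above the case). Slot 20 mm long along this point's x, 7.5 mm wide along its y, 32 mm deep (6 mm in the fixed plate, the rest in the turning plug); z up.
- key_switch (a joint): Turn of the plug, rad: 0 at rest, slot along the keyway's x; grows clockwise seen from above to a stop at 1.571. A spring returns it when let go (about 0.1 N m at the quarter turn). Only the key turns it; push it fully home first. The key has 0.1 to 0.2 rad of play in the slot, so turn a little over a quarter, to the stop.
- key: Steel key upright in the stand, blade down. Origin on its axis under its collar (20 mm across, 3 mm thick), which rests on the stand's top. z up. Below: 6 mm round shank for 8 mm, blade 18 mm (x) by 5.5 mm (y) to 18.5 mm below, then a taper to a 4 x 2 mm tip 29 mm below. Half a turn about z fits too. Fully home: collar on the lock plate, origin at the keyway point. 45 g.
- key_stand: Wooden block, 56 mm (x) by 46 mm (y) by 36 mm high, fixed to the table, with a 20.5 x 7.8 mm slot (long side along x) 33 mm deep in its top, in which the key stands. Origin at the centre of its underside.
- socket_1: Deep steel wrench socket, a smooth upright cylinder 24 mm in diameter and 50 mm high, 90 g, standing on the rubber mat; origin at its centre, 25 mm above its foot. All four sockets are alike; they stand in a square of 80 mm sides parallel to the mat's sides, each up to 8 mm off its corner.
- socket_2: As socket_1.
- socket_3: As socket_1.
- socket_4: As socket_1.
- mat: Black rubber mat, 150 x 150 x 3 mm, fixed; origin at the centre of its underside.
- tape_measure: Bystander: yellow tape measure, 65 x 89 x 34 mm, near the table's front edge; origin under its centre.
- paint_brush: Bystander: paint brush with red handle, 54 x 255 x 18 mm, lying near the table's front edge at the left; origin under its centre.
- black_tape: Bystander: roll of black tape, 72 mm across, 20 mm high, near the table's front edge; origin under its centre.
- demagnetiser: Flat grey steel case fixed to the table, 130 mm (x) by 251 mm (y), 47 mm high: tray on top of its left (+y) half, lock plate on its right half. Origin at the centre of its underside. Inside the lock, two spring pins stand in the slot's short ends, 12 and 17 mm below the plate's top. They stick: passing them takes a push of some 5 to 14 N, less while jiggling the key a few degrees about z.
- key_bow (a point): Centre of the key's bow, 20 mm above the key's origin, axes as the key's: a black flat plate 30 mm wide (x), 8 mm thick (y), 34 mm high (from 3 to 37 mm above the key's origin). Take it across the 8 mm.
Mind the look-alikes: they are no part of the job. Leave any green or pink look-alike of the socket_2 alone.

How it is judged:
By the outcome, as a careful person would: the job done as asked, in the order asked, and still so for the second after the job is handed in, while the arm keeps its last pose, push and grip.
It also fails if it takes over 72 s, if anything falls off the work surface, if the arm or the gripper's body presses on something with over 40 N, if the wrist force passes 120 N, or if a joint passes its speed limit or range.

## Working session

There is one attempt and no reset: what is moved stays moved. The work goes in short steps, Python scripts to look and compute and a tool call to move; the robot and the scene stay as the last step left them, time stands still between calls to the robot, and variables do not carry over. Pictures are saved under pics/ and viewed, at most 10 in all, crops included, and the job is handed in when it is done.

Besides the shell and the picture viewer there is one more tool, called after "Emit:" by a JSON object that holds its "op" and its "data", one argument or row to a line. send_rows: Moves the arm, as the interface text tells. Its arguments: {"type":"object","properties":{"rows":{"type":"array","items":{"type":"object","properties":{"travel":{"type":"array","items":{"type":"number"}},"yaw":{"type":"number"}}}},"hand":{"type":"number"}},"required":["rows"]}

```bash
ls; mkdir -p pics
python3 - <<'E'
from cell import robot
import cv2,numpy as np
s=robot.sense(); print(s['time_s'],s['tool_pos'],s['tool_rot'],s['width'])
for n in('side','top'):
    p,d=robot.read_camera(n); np.savez(f'{n}0.npz',p=p,d=d)
    cv2.imwrite(f'pics/{n}0.png',cv2.resize(p[:,:,::-1],(800,600)))
    c=robot.get_calibration(n); print(n,np.round(c['K'],1).tolist(),np.round(np.linalg.inv(c['world_to_cam']),3).tolist())
E
```

```text
pics
0.0 [ 253.64669595 -678.31874043  249.10698535] [-3.08924333e+00 -5.58734696e-01  7.66550846e-04] 85.4186747149642
side [[449.7, 0.0, 254.8], [0.0, 449.7, 192.7], [0.0, 0.0, 1.0]] [[0.993, -0.025, 0.113, 400.359], [-0.114, -0.37, 0.922, -1149.092], [0.019, -0.929, -0.371, 525.197], [0.0, 0.0, 0.0, 1.0]]
top [[492.5, 0.0, 258.7], [0.0, 492.5, 191.8], [0.0, 0.0, 1.0]] [[-0.006, -0.995, 0.095, 399.944], [-1.0, 0.005, -0.008, -16.785], [0.007, -0.095, -0.995, 1278.367], [0.0, 0.0, 0.0, 1.0]]
```

View pics/top0.png

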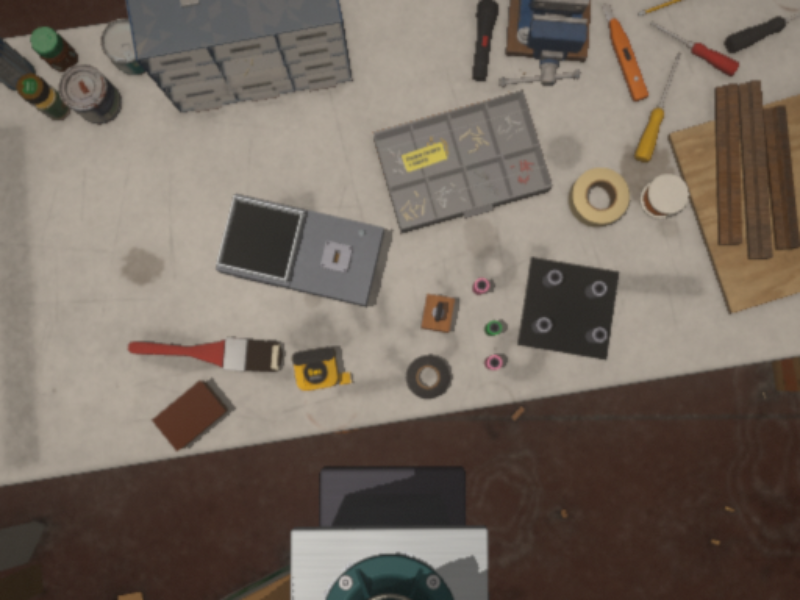

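View pics/side0.png

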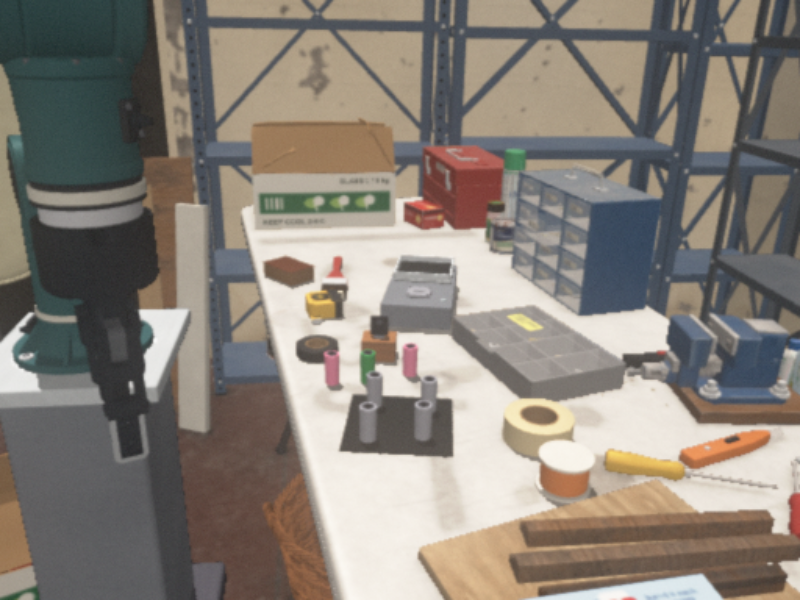

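The top view shows the mat at (568,308) with four grey sockets at (555,277), (599,288), (543,324) and (599,335). There are pink look-alikes at (482,286) and (495,362) and a green one at (494,327), all off the mat. The stand and key are at (438,313), the tray at (262,240) and the lock at (337,257). The grey ones on the mat are the targets.

```bash
cat > h.py <<'E'
import numpy as np,cv2
from cell import robot
def cal(n):
    c=robot.get_calibration(n); return np.array(c['K']),np.array(c['world_to_cam'])
def ray(n,uv,z):
    K,T=cal(n); uv=np.atleast_2d(uv).astype(float)
    d=np.c_[(uv-K[:2,2])/K[0,0],np.ones(len(uv))]@T[:3,:3]; o=-T[:3,:3].T@T[:3,3]
    return o+d*((z-o[2])/d[:,2])[:,None]
def proj(n,P):
    K,T=cal(n); q=np.atleast_2d(P)@T[:3,:3].T+T[:3,3]; q=q@K.T; return q[:,:2]/q[:,2:]
def cloud(n,d):
    K,T=cal(n); v,u=np.mgrid[:384,:512]; q=np.stack([(u-K[0,2])/K[0,0]*d,(v-K[1,2])/K[1,1]*d,d],-1)
    return (q-T[:3,3])@T[:3,:3]
E
python3 - <<'E'
from h import *
f=np.load('top0.npz');p,d=f['p'],f['d'];C=cloud('top',d)
np.save('C.npy',C)
def comps(x0,x1,y0,y1,z0,z1,mn=6):
    m=np.zeros(d.shape,np.uint8); Z=C[...,2]
    m[y0:y1,x0:x1]=((Z>z0)&(Z<z1)&(d>0))[y0:y1,x0:x1]
    n,l,s,c=cv2.connectedComponentsWithStats(m)
    for i in range(1,n):
        if s[i,4]>=mn:
            P=C[l==i]; print(np.round(c[i],1),s[i,4],np.round(P.mean(0),1),np.round(cv2.minAreaRect(P[:,:2].astype(np.float32))[0],1),np.round(cv2.minAreaRect(P[:,:2].astype(np.float32))[2],1),np.round(cv2.minAreaRect(P[:,:2].astype(np.float32))[1],1))
print('sock');comps(330,400,160,235,44,60)
print('key');comps(262,300,180,220,58,85,3)
print('stand');comps(262,300,180,220,28,45)
print('case');comps(130,255,115,200,40,70)
print('plate');comps(205,228,150,180,50.5,60)
print('table z',np.median(C[200:215,180:200,2]))
hsv=cv2.cvtColor(p,cv2.COLOR_RGB2HSV)
for nm,m in(('mat',(p.max(2)<60)),):
    mm=np.zeros(d.shape,np.uint8);mm[155:240,325:405]=m[155:240,325:405]
    c=max(cv2.findContours(mm,0,2)[0],key=cv2.contourArea).reshape(-1,2)
    r=cv2.minAreaRect(ray('top',c,3)[:,:2].astype(np.float32));print(nm,r)
b=p[...,::-1]
a=cv2.resize(b[145:185,195:245],(500,400),interpolation=cv2.INTER_CUBIC);k=cv2.resize(b[180:220,260:300],(300,300),interpolation=cv2.INTER_CUBIC)
k=cv2.copyMakeBorder(k,0,100,0,0,0);cv2.imwrite('pics/crop1.png',np.hstack([a,k]))
g=np.load('side0.npz')['p'][...,::-1]
a=cv2.resize(g[175:215,235:305],(700,400),interpolation=cv2.INTER_CUBIC);cv2.imwrite('pics/crop_s.png',a)
E
```

```text
sock
[354.2 176.8] 73 [ 553.5 -266.2   51.7] [ 553.9 -266.6] 42.8 [21.4 23.2]
[382.4 184. ] 74 [ 534.8 -336.6   51.5] [ 534.9 -336.7] 4.4 [20.7 22.1]
[347.3 207.2] 72 [ 477.1 -247.    51.5] [ 477.5 -247.9] 1.3 [20.4 23.8]
[382.8 213.6] 78 [ 460.6 -335.4   51. ] [ 460.6 -336.2] 69.4 [22.7 22. ]
key
[280.3 198.5] 41 [498.2 -78.9  70.2] [498.1 -79.2] 81.0 [ 8.  27.7]
stand
[279.7 199.7] 361 [498.1 -79.1  35. ] [498.6 -79.3] 80.0 [46.  56.2]
case
[251.9 122.9] 88 [694.3  -9.6  43.2] [688.7 -13.7] 15.8 [60.2 17.1]
[190.9 158.6] 4989 [602.  144.2  49.4] [602.6 143.6] 76.7 [248.3 131.7]
plate
[214.9 163.7] 209 [588.3  83.6  52.9] [588.1  85.1] 76.3 [44.7 45.3]
table z -0.6234612739594116
mat ((506.56585693359375, -299.0428466796875), (144.83560180664062, 144.40664672851562), 79.9149398803711)
```

View pics/crop1.png

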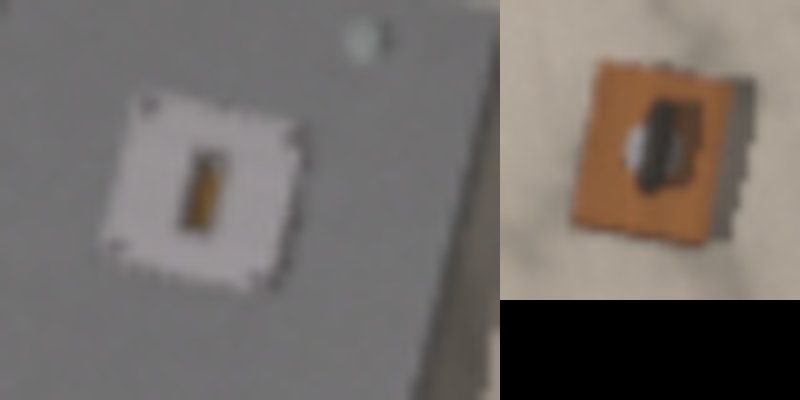

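The slot sits at crop (205,190), which is px (215,164), and runs along the case's x. The key bow is upright in the stand, and the measured heights (51.5, 70, 35, 53) match the given sizes. I'll turn the tool so its x points along world -x and then go to the socket at (553.5,-266).

Emit:
{"op": "send_rows", "data": {
  "rows": [
    {"travel": [0,0,0],"yaw": -0.15},
    {"travel": [0,0,0],"yaw": -0.15},
    {"travel": [0,0,0],"yaw": -0.15},
    {"travel": [0,0,0],"yaw": -0.15},
    {"travel": [0,0,0],"yaw": -0.15},
    {"travel": [0,0,0],"yaw": -0.15},
    {"travel": [0,0,0],"yaw": -0.15},
    {"travel": [0,0,0],"yaw": -0.15}
  ],
  "hand": 5
}}

```text
time_s: 0.9
tool_pos: [253.6, -678.7, 249.6]
tool_rot: [-2.228, -2.213, -0.001]
contact_force: [-0.4, -0.6, -0.4]
width: 49.9
grasp_force: 0.0
```

Emit:
{"op": "send_rows", "data": {
  "rows": [
    {"travel": [0,0,0],"yaw": -0.15},
    {"travel": [0,0,0],"yaw": -0.15},
    {"travel": [0,0,0],"yaw": -0.15},
    {"travel": [0,0,0],"yaw": -0.15},
    {"travel": [0,0,0],"yaw": -0.15},
    {"travel": [0,0,0],"yaw": -0.15},
    {"travel": [0,0,0],"yaw": -0.15},
    {"travel": [0,0,0],"yaw": -0.15}
  ]
}}

```text
time_s: 1.7
tool_pos: [253.4, -678.8, 249.6]
tool_rot: [-0.59, -3.085, -0.001]
contact_force: [0.9, -1.3, -0.1]
width: 49.9
grasp_force: 0.0
```

Emit:
{"op": "send_rows", "data": {
  "rows": [
    {"travel": [0,0,0],"yaw": -0.15},
    {"travel": [0,0,0],"yaw": -0.15},
    {"travel": [0,0,0],"yaw": -0.08},
    {"travel": [0,0,0],"yaw": 0}
  ]
}}

```text
time_s: 2.1
tool_pos: [253.3, -678.9, 249.4]
tool_rot: [-0.007, -3.141, -0.002]
contact_force: [0.1, -0.4, 0.2]
width: 49.8
grasp_force: 0.0
```

```bash
cat > st.py <<'E'
from cell import robot
import numpy as np,sys
from scipy.spatial.transform import Rotation as R
s=robot.sense();r=R.from_rotvec(s['tool_rot']).as_matrix()
print('t',round(s['time_s'],2),'pos',np.round(s['tool_pos'],1),'xaz',round(np.degrees(np.arctan2(r[1,0],r[0,0])),2),'z',np.round(r[:,2],3),'F',np.round(s['contact_force'],1),'M',np.round(s['ft_torque'],2),'w',round(s['width'],1),'g',s['grasp_force'],'q7',np.round(s['q'],2))
if len(sys.argv)>3: print('tool-frame cm',np.round(r.T@(np.array(sys.argv[1:4],float)-s['tool_pos'])/10,2))
E
python3 st.py 553.5 -266.2 100
```

```text
t 2.1 pos [ 253.3 -678.9  249.4] xaz 179.75 z [-0.     0.002 -1.   ] F [ 0.1 -0.4  0.2] M [-0.04  0.01 -0.04] w 49.8 g 0.0 q7 [ 1.56  0.67 -0.67  1.59  0.46  1.05  2.33]
tool-frame cm [-29.85  41.38  14.99]
```

Emit:
{"op": "send_rows", "data": {
  "rows": [
    {"travel": [-1.5,2,0],"yaw": 0},
    {"travel": [-3,4.2,0],"yaw": 0},
    {"travel": [-3,4.2,0],"yaw": 0},
    {"travel": [-3,4.2,0],"yaw": 0},
    {"travel": [-3,4.2,1],"yaw": 0},
    {"travel": [-3,4.2,2],"yaw": 0},
    {"travel": [-3,4.2,2],"yaw": 0},
    {"travel": [-3,4.2,3],"yaw": 0}
  ]
}}

```text
time_s: 2.9
tool_pos: [466.8, -385.3, 179.9]
tool_rot: [0.009, 3.139, -0.002]
contact_force: [0.4, -0.6, -0.6]
width: 50.2
grasp_force: 0.0
```

Emit:
{"op": "send_rows", "data": {
  "rows": [
    {"travel": [-3,4.2,3],"yaw": 0},
    {"travel": [-3,4.2,2],"yaw": 0},
    {"travel": [-1.35,1.6,2],"yaw": 0},
    {"travel": [0,0,0],"yaw": 0},
    {"travel": [0,0,0],"yaw": 0}
  ]
}}

```text
time_s: 3.4
tool_pos: [530.8, -297.8, 115.9]
tool_rot: [-0.006, -3.14, 0.0]
contact_force: [-0.3, -0.8, -0.5]
width: 50.0
grasp_force: 0.0
```

```bash
python3 st.py 553.5 -266.2 36
python3 - <<'E'
from h import *
p=np.load('top0.npz')['p'].astype(int)
# slot centre: dark/brown within plate vs plate brightness
w=p[153:177,205:226].sum(2); 
pl=np.median(w[8:16,2:6])
for n in('top',):
    q=np.clip(520-0*w-w,0,None)
    sub=np.zeros_like(w);sub[6:17,6:15]=1
    q=np.clip(pl-40-w,0,None)*sub
    v,u=np.mgrid[153:177,205:226];c=[(u*q).sum()/q.sum(),(v*q).sum()/q.sum()]
    print(n,pl,c,ray(n,c,53))
    du,dv=(u-c[0]).ravel(),(v-c[1]).ravel();M=np.cov(np.c_[du,dv].T,aweights=q.ravel());e,V=np.linalg.eigh(M);a=V[:,1]
    A=ray(n,np.array(c)+a*4,53)-ray(n,np.array(c)-a*4,53);print(np.degrees(np.arctan2(A[0,1],A[0,0])))
# side view of lock plate / key / tray via depth
f=np.load('side0.npz');C=cloud('side',f['d']);Z=C[...,2];X=C[...,0];Y=C[...,1];ok=f['d']>0
def rep(nm,m):
    P=C[m&ok]
    if len(P)>3: r=cv2.minAreaRect(P[:,:2].astype(np.float32));print(nm,len(P),np.round(P.mean(0),1),np.round(r[0],1),np.round(r[1],1),round(r[2],1))
near=lambda x,y,r:(np.hypot(X-x,Y-y)<r)
rep('plate',near(588,84,35)&(Z>50)&(Z<57)); rep('key',near(498,-79,25)&(Z>45)&(Z<85)); rep('stand',near(498,-79,45)&(Z>32)&(Z<40))
rep('case',near(602,144,160)&(Z>44)&(Z<60))
print(C[near(498,-79,25)&ok&(Z>45)][:,2].max() )
C=np.load('C.npy');Z=C[...,2];X=C[...,0];Y=C[...,1]
ok=Z>-50
rep('rim',near(618,205,90)&(Z>58)&(Z<72));
E
```

```text
t 3.4 pos [ 530.8 -297.8  115.9] xaz 179.77 z [-0.002 -0.    -1.   ] F [-0.3 -0.8 -0.5] M [-0.05 -0.04 -0.05] w 50.0 g 0.0 q7 [ 0.84  0.69 -0.58  1.95  0.59  0.68  1.46]
tool-frame cm [-2.27  3.17  7.99]
top 444.5 [np.float64(214.71280866074687), np.float64(163.92713781778372)] [[587.61666322  84.0971412   53.        ]]
167.29005521615383
plate 85 [587.1  80.1  51.9] [587.1  80.4] [50.3 44. ] 74.9
key 113 [497.8 -85.1  59.3] [497.7 -85.1] [ 9.5 26.2] 84.1
stand 156 [496.8 -88.6  35.3] [497.8 -81.8] [52.2 56.3] 79.9
case 1233 [600.  129.3  49.1] [601.7 139.8] [256.6 129.8] 76.5
73.60952705480842
rim 342 [619.3 207.3  63.2] [617.5 205.9] [117.5 116.5] 76.6
```

Emit:
{"op": "send_rows", "data": {
  "rows": [
    {"travel": [-1.2,1.6,0],"yaw": 0},
    {"travel": [-1.07,1.57,0],"yaw": 0},
    {"travel": [0,0,1.5],"yaw": 0},
    {"travel": [0,0,2.5],"yaw": 0},
    {"travel": [0,0,2.5],"yaw": 0},
    {"travel": [0,0,1.5],"yaw": 0},
    {"travel": [0,0,0],"yaw": 0}
  ]
}}

```text
time_s: 4.1
tool_pos: [551.1, -267.9, 33.9]
tool_rot: [-0.01, -3.136, -0.0]
contact_force: [-0.8, 0.2, -0.2]
width: 49.9
grasp_force: 0.0
```

Emit:
{"op": "send_rows", "data": {
  "rows": [
    {"travel": [0,0,0],"yaw": 0},
    {"travel": [0,0,0],"yaw": 0},
    {"travel": [0,0,0],"yaw": 0},
    {"travel": [0,0,0],"yaw": 0},
    {"travel": [0,0,0],"yaw": 0},
    {"travel": [0,0,0],"yaw": 0}
  ],
  "hand": 1.5
}}

```text
time_s: 4.7
tool_pos: [554.7, -266.7, 37.4]
tool_rot: [0.006, 3.14, -0.002]
contact_force: [-0.8, -0.6, 5.8]
width: 22.3
grasp_force: 58.8
```

```bash
python3 st.py 553.5 -266.2 120
```

```text
t 4.7 pos [ 554.7 -266.7   37.4] xaz 179.78 z [ 0.002 -0.001 -1.   ] F [-0.8 -0.6  5.8] M [-0.12  0.13 -0.02] w 22.3 g 58.784193992614746 q7 [ 0.71  0.8  -0.48  1.96  0.69  0.55  1.31]
tool-frame cm [ 0.11  0.04 -8.26]
```

Emit:
{"op": "send_rows", "data": {
  "rows": [
    {"travel": [0,0,-1.5],"yaw": 0},
    {"travel": [0,0,-3],"yaw": 0},
    {"travel": [0,0,-4],"yaw": 0},
    {"travel": [0,1,-2.5],"yaw": 0},
    {"travel": [-0.5,3,0],"yaw": 0},
    {"travel": [-0.8,4,0],"yaw": 0},
    {"travel": [-0.8,4,0],"yaw": 0},
    {"travel": [-0.8,4,0],"yaw": 0}
  ]
}}

```text
time_s: 5.5
tool_pos: [583.3, -105.1, 147.1]
tool_rot: [0.007, 3.141, 0.0]
contact_force: [0.7, -0.6, -0.9]
width: 22.4
grasp_force: 58.8
```

Emit:
{"op": "send_rows", "data": {
  "rows": [
    {"travel": [-0.8,4,0],"yaw": 0},
    {"travel": [-0.8,4,0],"yaw": 0},
    {"travel": [-0.8,4,0],"yaw": 0},
    {"travel": [-0.8,4,0],"yaw": 0},
    {"travel": [-0.8,4,0],"yaw": 0},
    {"travel": [-0.8,4,0],"yaw": 0},
    {"travel": [-0.6,3,0],"yaw": 0},
    {"travel": [-0.3,2,0],"yaw": 0}
  ]
}}

```text
time_s: 6.3
tool_pos: [641.2, 187.5, 147.3]
tool_rot: [0.0, 3.141, 0.004]
contact_force: [-0.1, 0.9, -0.2]
width: 22.8
grasp_force: 58.8
```

Emit:
{"op": "send_rows", "data": {
  "rows": [
    {"travel": [0,0,0],"yaw": 0},
    {"travel": [0,0,0],"yaw": 0}
  ]
}}

```text
time_s: 6.5
tool_pos: [641.0, 183.0, 146.5]
tool_rot: [-0.004, -3.141, 0.002]
contact_force: [-0.1, 0.4, -0.9]
width: 22.7
grasp_force: 58.9
```

```bash
python3 st.py 642 206 86
```

```text
t 6.5 pos [641.  183.  146.5] xaz 179.84 z [-0.001 -0.001 -1.   ] F [-0.1  0.4 -0.9] M [-0.05  0.04 -0.03] w 22.7 g 58.87008011341095 q7 [ 0.04  0.7  -0.58  1.8   0.52  0.8   0.76]
tool-frame cm [-0.1   2.31  6.04]
```

Emit:
{"op": "send_rows", "data": {
  "rows": [
    {"travel": [-0.1,1.2,0],"yaw": 0},
    {"travel": [0,1.1,1],"yaw": 0},
    {"travel": [0,0,2],"yaw": 0},
    {"travel": [0,0,2],"yaw": 0},
    {"travel": [0,0,0.8],"yaw": 0},
    {"travel": [0,0,0.15],"yaw": 0},
    {"travel": [0,0,0.1],"yaw": 0},
    {"travel": [0,0,0],"yaw": 0}
  ]
}}

```text
time_s: 7.3
tool_pos: [642.9, 206.5, 86.1]
tool_rot: [0.006, 3.141, 0.001]
contact_force: [-0.0, 0.6, -0.6]
width: 22.8
grasp_force: 59.1
```

```bash
python3 st.py 642 206 86
```

```text
t 7.3 pos [642.9 206.5  86.1] xaz 179.77 z [ 0.  0. -1.] F [-0.   0.6 -0.6] M [ 0.03 -0.03  0.02] w 22.8 g 59.077157378196716 q7 [-0.03  0.78 -0.53  1.81  0.58  0.71  0.68]
tool-frame cm [ 0.09 -0.05  0.01]
```

Emit:
{"op": "send_rows", "data": {
  "rows": [
    {"travel": [0,0,0.1],"yaw": 0},
    {"travel": [0,0,0.1],"yaw": 0},
    {"travel": [0,0,0],"yaw": 0}
  ]
}}

```text
time_s: 7.6
tool_pos: [643.2, 206.5, 85.5]
tool_rot: [0.006, 3.14, -0.0]
contact_force: [-2.0, 0.6, 5.9]
width: 22.5
grasp_force: 59.5
```

```bash
python3 st.py 642 206 86
```

```text
t 7.6 pos [643.2 206.5  85.5] xaz 179.77 z [ 0.001 -0.    -1.   ] F [-2.   0.6  5.9] M [-0.22  0.35 -0.02] w 22.5 g 59.468568563461304 q7 [-0.03  0.79 -0.53  1.81  0.58  0.71  0.68]
tool-frame cm [ 0.11 -0.05 -0.05]
```

Emit:
{"op": "send_rows", "data": {
  "rows": [
    {"travel": [0,0,0],"yaw": 0},
    {"travel": [0,0,0],"yaw": 0},
    {"travel": [0,0,0],"yaw": 0},
    {"travel": [0,0,-1],"yaw": 0},
    {"travel": [0,0,-2.5],"yaw": 0},
    {"travel": [0,0,-3],"yaw": 0},
    {"travel": [0,-1,0],"yaw": 0},
    {"travel": [1,-3,0],"yaw": 0}
  ],
  "hand": 5
}}

```text
time_s: 8.4
tool_pos: [634.2, 170.6, 151.2]
tool_rot: [-0.001, 3.136, 0.008]
contact_force: [-0.5, -1.2, -0.0]
width: 50.3
grasp_force: 0.0
```

Emit:
{"op": "send_rows", "data": {
  "rows": [
    {"travel": [1.5,-4.2,0],"yaw": 0},
    {"travel": [1.5,-4.2,0],"yaw": 0},
    {"travel": [1.5,-4.2,0],"yaw": 0},
    {"travel": [1.5,-4.2,0],"yaw": 0},
    {"travel": [1.5,-4.2,0],"yaw": 0},
    {"travel": [1.5,-4.2,0],"yaw": 0},
    {"travel": [1.5,-4.2,0],"yaw": 0},
    {"travel": [1.5,-4.2,0],"yaw": 0}
  ]
}}

```text
time_s: 9.2
tool_pos: [510.2, -171.2, 148.9]
tool_rot: [-0.006, -3.141, 0.0]
contact_force: [0.4, -0.3, -0.0]
width: 50.0
grasp_force: 0.0
```

Emit:
{"op": "send_rows", "data": {
  "rows": [
    {"travel": [1.5,-3.2,0],"yaw": 0},
    {"travel": [1.3,-2,0],"yaw": 0},
    {"travel": [0,0,0],"yaw": 0},
    {"travel": [0,0,0],"yaw": 0}
  ]
}}

```text
time_s: 9.6
tool_pos: [482.8, -221.4, 148.8]
tool_rot: [0.008, 3.141, 0.0]
contact_force: [0.8, 1.0, -0.0]
width: 49.7
grasp_force: 0.0
```

```bash
python3 st.py 477.1 -247.3 37
```

```text
t 9.6 pos [ 482.8 -221.4  148.8] xaz 179.69 z [ 0.  0. -1.] F [ 0.8  1.  -0. ] M [ 0.06  0.03 -0.01] w 49.7 g 0.0 q7 [ 0.8   0.57 -0.62  2.1   0.55  0.63  1.36]
tool-frame cm [ 0.56 -2.59 11.18]
```

Emit:
{"op": "send_rows", "data": {
  "rows": [
    {"travel": [0.3,-1.4,0],"yaw": 0},
    {"travel": [0.26,-1.2,1],"yaw": 0},
    {"travel": [0,0,2.5],"yaw": 0},
    {"travel": [0,0,3],"yaw": 0},
    {"travel": [0,0,3],"yaw": 0},
    {"travel": [0,0,1.5],"yaw": 0},
    {"travel": [0,0,0],"yaw": 0},
    {"travel": [0,0,0],"yaw": 0}
  ]
}}

```text
time_s: 10.4
tool_pos: [477.6, -247.0, 38.4]
tool_rot: [-0.005, -3.141, -0.0]
contact_force: [0.2, 0.5, 0.4]
width: 50.3
grasp_force: 0.0
```

Emit:
{"op": "send_rows", "data": {
  "rows": [
    {"travel": [0,0,0],"yaw": 0},
    {"travel": [0,0,0],"yaw": 0},
    {"travel": [0,0,0],"yaw": 0},
    {"travel": [0,0,0],"yaw": 0},
    {"travel": [0,0,0],"yaw": 0},
    {"travel": [0,0,0],"yaw": 0}
  ],
  "hand": 1.5
}}

```text
time_s: 11.0
tool_pos: [478.2, -247.5, 40.0]
tool_rot: [0.006, 3.14, -0.002]
contact_force: [-1.7, 0.1, 6.8]
width: 22.5
grasp_force: 58.6
```

```bash
python3 st.py 593 206 150
```

```text
t 11.0 pos [ 478.2 -247.5   40. ] xaz 179.78 z [ 0.002 -0.001 -1.   ] F [-1.7  0.1  6.8] M [-0.03  0.16 -0.03] w 22.5 g 58.646607398986816 q7 [ 0.71  0.73 -0.44  2.13  0.75  0.43  1.24]
tool-frame cm [-11.33  45.38 -11.04]
```

Emit:
{"op": "send_rows", "data": {
  "rows": [
    {"travel": [0,0,-1.5],"yaw": 0},
    {"travel": [0,0,-3],"yaw": 0},
    {"travel": [0,0,-4],"yaw": 0},
    {"travel": [0,1,-2.5],"yaw": 0},
    {"travel": [-0.7,3,0],"yaw": 0},
    {"travel": [-1,4,0],"yaw": 0},
    {"travel": [-1,4,0],"yaw": 0},
    {"travel": [-1,4,0],"yaw": 0}
  ]
}}

```text
time_s: 11.8
tool_pos: [514.9, -86.2, 149.1]
tool_rot: [0.008, 3.141, -0.0]
contact_force: [1.1, 0.6, -1.1]
width: 22.2
grasp_force: 58.8
```

Emit:
{"op": "send_rows", "data": {
  "rows": [
    {"travel": [-1,4,0],"yaw": 0},
    {"travel": [-1,4,0],"yaw": 0},
    {"travel": [-1,4,0],"yaw": 0},
    {"travel": [-1,4,0],"yaw": 0},
    {"travel": [-1,4,0],"yaw": 0},
    {"travel": [-1,4,0],"yaw": 0},
    {"travel": [-1,4,0],"yaw": 0},
    {"travel": [-0.6,3,0],"yaw": 0}
  ]
}}

```text
time_s: 12.6
tool_pos: [592.3, 225.7, 149.1]
tool_rot: [0.003, 3.141, 0.003]
contact_force: [0.9, 0.4, -0.7]
width: 22.4
grasp_force: 58.9
```

Emit:
{"op": "send_rows", "data": {
  "rows": [
    {"travel": [0,0,0],"yaw": 0},
    {"travel": [0,0,0],"yaw": 0}
  ]
}}

```text
time_s: 12.8
tool_pos: [591.5, 223.0, 148.6]
tool_rot: [-0.003, -3.141, 0.001]
contact_force: [0.0, -0.5, -0.9]
width: 22.7
grasp_force: 58.9
```

```bash
python3 st.py 593 206 88.5
```

```text
t 12.8 pos [591.5 223.  148.6] xaz 179.89 z [-0.001 -0.001 -1.   ] F [ 0.  -0.5 -0.9] M [-0.02  0.01 -0.04] w 22.7 g 58.94878685474396 q7 [-0.03  0.67 -0.59  1.88  0.53  0.76  0.65]
tool-frame cm [-0.15 -1.7   6.01]
```

Emit:
{"op": "send_rows", "data": {
  "rows": [
    {"travel": [-0.15,-0.8,0],"yaw": 0},
    {"travel": [0,-0.9,1],"yaw": 0},
    {"travel": [0,0,2],"yaw": 0},
    {"travel": [0,0,2],"yaw": 0},
    {"travel": [0,0,0.9],"yaw": 0},
    {"travel": [0,0,0.15],"yaw": 0},
    {"travel": [0,0,0.1],"yaw": 0},
    {"travel": [0,0,0],"yaw": 0}
  ]
}}

```text
time_s: 13.6
tool_pos: [592.9, 202.2, 88.0]
tool_rot: [-0.01, -3.14, 0.008]
contact_force: [-3.3, -3.3, 7.0]
width: 22.8
grasp_force: 59.8
```

```bash
python3 st.py 593 206 88
```

```text
t 13.6 pos [592.9 202.2  88. ] xaz 179.64 z [-0.002 -0.005 -1.   ] F [-3.3 -3.3  7. ] M [-0.69  0.68 -0.02] w 22.8 g 59.80930745601654 q7 [-0.04  0.74 -0.53  1.92  0.6   0.65  0.62]
tool-frame cm [-0.    0.38 -0.  ]
```

Emit:
{"op": "send_rows", "data": {
  "rows": [
    {"travel": [0,0,0],"yaw": 0},
    {"travel": [0,0,0],"yaw": 0},
    {"travel": [0,0,0],"yaw": 0},
    {"travel": [0,0,-1],"yaw": 0},
    {"travel": [0,0,-2.5],"yaw": 0},
    {"travel": [0,0,-3],"yaw": 0},
    {"travel": [0.5,-1.5,0],"yaw": 0},
    {"travel": [1,-3,0],"yaw": 0}
  ],
  "hand": 4.5
}}

```text
time_s: 14.4
tool_pos: [579.6, 163.6, 154.3]
tool_rot: [-0.0, 3.137, 0.006]
contact_force: [0.2, 0.2, -0.4]
width: 44.8
grasp_force: 0.0
```

Emit:
{"op": "send_rows", "data": {
  "rows": [
    {"travel": [1.3,-4,0],"yaw": 0},
    {"travel": [1.3,-4,0],"yaw": 0},
    {"travel": [1.3,-4,0],"yaw": 0},
    {"travel": [1.3,-4,0],"yaw": 0},
    {"travel": [1.3,-4,0],"yaw": 0},
    {"travel": [1,-3,0],"yaw": 0},
    {"travel": [0.5,-1,0],"yaw": 0.08},
    {"travel": [0,0,0],"yaw": 0.09}
  ],
  "hand": 3
}}

```text
time_s: 15.2
tool_pos: [495.3, -82.7, 151.9]
tool_rot: [-0.286, -3.126, 0.003]
contact_force: [-0.0, 0.1, -0.0]
width: 30.0
grasp_force: 0.0
```

Emit:
{"op": "send_rows", "data": {
  "rows": [
    {"travel": [0,0,0],"yaw": 0},
    {"travel": [0,0,0],"yaw": 0}
  ]
}}

```text
time_s: 15.4
tool_pos: [497.4, -79.1, 152.4]
tool_rot: [0.269, 3.13, -0.0]
contact_force: [-0.7, 0.2, 0.3]
width: 30.2
grasp_force: 0.0
```

```bash
python3 st.py 498.2 -79 62
python3 - <<'E'
from h import *
p,d=robot.read_camera('top'); C=cloud('top',d); Z=C[...,2]
m=((Z>85)&(Z<115)&(np.hypot(C[...,0]-617,C[...,1]-206)<65)).astype(np.uint8)
n,l,s,c=cv2.connectedComponentsWithStats(m)
for i in range(1,n):
    if s[i,4]>10: print(s[i,4],C[l==i].mean(0).round(1))
p2,_=robot.read_camera('side')
a=cv2.resize(p2[150:260,150:310,::-1],(800,550),interpolation=cv2.INTER_CUBIC)
cv2.imwrite('pics/s1.png',a); cv2.imwrite('pics/t1.png',cv2.resize(p[110:240,130:300,::-1],(785,600),interpolation=cv2.INTER_CUBIC))
E
```

```text
t 15.4 pos [497.4 -79.1 152.4] xaz 170.17 z [ 0. -0. -1.] F [-0.7  0.2  0.3] M [ 0.02 -0.   -0.04] w 30.2 g 0.0 q7 [ 0.5   0.52 -0.58  2.16  0.51  0.59  0.95]
tool-frame cm [-0.08  0.02  9.04]
86 [641.6 206.7  99.1]
88 [591.1 202.1  98.5]
```

View pics/s1.png

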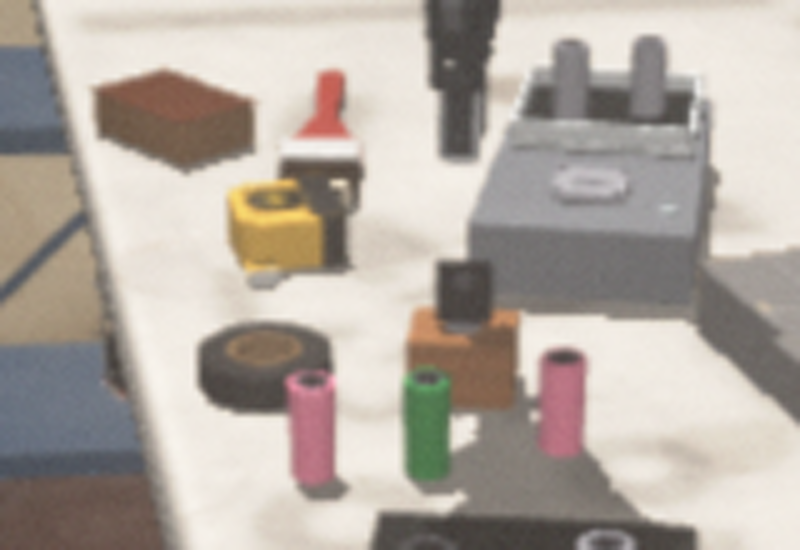

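Both sockets stand in the tray, at crop (570,80) and (648,78). The key at (465,290) is untouched, and the look-alikes and bystanders haven't moved. Next I go down on the key.

Emit:
{"op": "send_rows", "data": {
  "rows": [
    {"travel": [-0.08,0,1.5],"yaw": 0},
    {"travel": [0,0,2.5],"yaw": 0},
    {"travel": [0,0,2.5],"yaw": 0},
    {"travel": [0,0,1.5],"yaw": 0},
    {"travel": [0,0,1],"yaw": 0},
    {"travel": [0,0,0],"yaw": 0},
    {"travel": [0,0,0],"yaw": 0}
  ]
}}

```text
time_s: 16.2
tool_pos: [498.7, -78.9, 62.6]
tool_rot: [0.271, 3.129, 0.0]
contact_force: [0.2, 0.5, 1.1]
width: 30.1
grasp_force: 0.0
```

Emit:
{"op": "send_rows", "data": {
  "rows": [
    {"travel": [0,0,0],"yaw": 0},
    {"travel": [0,0,0],"yaw": 0},
    {"travel": [0,0,0],"yaw": 0},
    {"travel": [0,0,0],"yaw": 0},
    {"travel": [0,0,0],"yaw": 0},
    {"travel": [0,0,0],"yaw": 0}
  ],
  "hand": 0
}}

```text
time_s: 16.8
tool_pos: [498.8, -79.7, 63.1]
tool_rot: [0.273, 3.128, -0.001]
contact_force: [-0.3, -1.3, 5.9]
width: 7.1
grasp_force: 59.4
```

```bash
python3 st.py 498.2 -79 62
```

```text
t 16.8 pos [498.8 -79.7  63.1] xaz 170.02 z [ 0.001 -0.001 -1.   ] F [-0.3 -1.3  5.9] M [-0.23  0.13 -0.01] w 7.1 g 59.40427243709564 q7 [ 0.37  0.66 -0.41  2.2   0.68  0.4   0.8 ]
tool-frame cm [0.08 0.06 0.11]
```

Emit:
{"op": "send_rows", "data": {
  "rows": [
    {"travel": [0,0,-0.5],"yaw": 0},
    {"travel": [0,0,-1],"yaw": 0},
    {"travel": [0,0,-2],"yaw": 0},
    {"travel": [0,0,-2.5],"yaw": 0},
    {"travel": [0,0,-2],"yaw": 0},
    {"travel": [0,0,0],"yaw": 0.06},
    {"travel": [0,0,0],"yaw": 0},
    {"travel": [0,0,0],"yaw": 0}
  ]
}}

```text
time_s: 17.6
tool_pos: [498.0, -79.2, 142.5]
tool_rot: [-0.364, -3.12, -0.0]
contact_force: [-0.5, 0.1, -0.9]
width: 7.0
grasp_force: 59.0
```

```bash
python3 st.py 588.3 83.7 142
```

```text
t 17.6 pos [498.  -79.2 142.5] xaz 166.68 z [-0.  0. -1.] F [-0.5  0.1 -0.9] M [0.05 0.03 0.04] w 7.0 g 59.00026738643646 q7 [ 0.48  0.54 -0.55  2.17  0.52  0.57  0.88]
tool-frame cm [-5.04 17.93  0.05]
```

Emit:
{"op": "send_rows", "data": {
  "rows": [
    {"travel": [-0.5,1.9,0],"yaw": 0},
    {"travel": [-0.9,3.2,0],"yaw": 0},
    {"travel": [-0.9,3.2,0],"yaw": 0},
    {"travel": [-0.9,3.2,0],"yaw": 0},
    {"travel": [-0.9,3.2,0],"yaw": 0},
    {"travel": [-0.9,3.2,0],"yaw": 0},
    {"travel": [0,0,0],"yaw": 0},
    {"travel": [0,0,0],"yaw": 0}
  ]
}}

```text
time_s: 18.4
tool_pos: [587.9, 84.4, 141.7]
tool_rot: [-0.362, -3.119, 0.0]
contact_force: [-0.3, -0.0, 0.3]
width: 6.9
grasp_force: 59.0
```

```bash
python3 st.py 588.3 83.7 114;  python3 - <<'E'
from h import *
for n in('side',):
    p2,d=robot.read_camera(n)
    u,v=proj(n,[588,84,75])[0].astype(int); print(u,v, proj(n,[[587.7,84.2,53],[587.7,84.2,87]]))
    cv2.imwrite('pics/s2.png',cv2.resize(p2[v-25:v+25,u-33:u+33,::-1],(792,600),interpolation=cv2.INTER_CUBIC))
E
```

```text
t 18.4 pos [587.9  84.4 141.7] xaz 166.77 z [-0.002  0.    -1.   ] F [-0.3 -0.   0.3] M [-0.04  0.05 -0.03] w 6.9 g 59.01063144207001 q7 [ 0.16  0.63 -0.54  1.97  0.5   0.68  0.65]
tool-frame cm [-0.06 -0.06  2.77]
267 178 [[267.26061035 185.04735397]
 [267.59597601 174.22154491]]
```

View pics/s2.png

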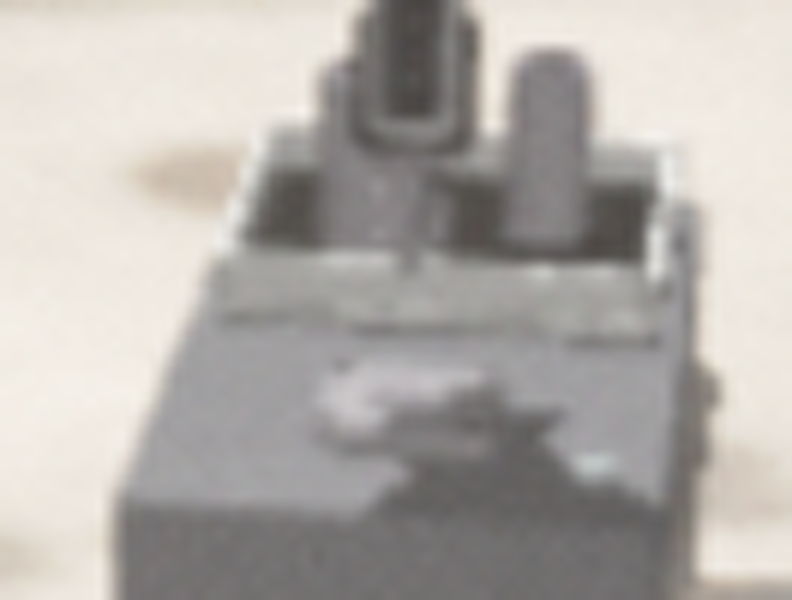

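The side crop shows the key's tip at (412,262), straight above the plate centre near (405,400). I'll lower it.

Emit:
{"op": "send_rows", "data": {
  "rows": [
    {"travel": [-0.03,-0.03,1],"yaw": 0},
    {"travel": [0,0,1],"yaw": 0},
    {"travel": [0,0,0.8],"yaw": 0},
    {"travel": [0,0,0.2],"yaw": 0},
    {"travel": [0,0,0.2],"yaw": 0},
    {"travel": [0,0,0.2],"yaw": 0},
    {"travel": [0,0,0],"yaw": 0}
  ]
}}

```text
time_s: 19.15
tool_pos: [588.7, 83.0, 108.3]
tool_rot: [0.366, 3.12, 0.0]
contact_force: [-0.4, 0.1, -1.1]
width: 7.1
grasp_force: 59.0
```

```bash
python3 st.py 588.3 83.7 80
```

```text
t 19.15 pos [588.7  83.  108.3] xaz 166.61 z [ 0.  0. -1.] F [-0.4  0.1 -1.1] M [-0.    0.   -0.03] w 7.1 g 59.01017189025879 q7 [ 0.13  0.67 -0.5   1.99  0.54  0.62  0.61]
tool-frame cm [0.06 0.06 2.83]
```

Emit:
{"op": "send_rows", "data": {
  "rows": [
    {"travel": [0,0.02,0.2],"yaw": 0},
    {"travel": [0,0,0.2],"yaw": 0},
    {"travel": [0,0,0.2],"yaw": 0},
    {"travel": [0,0,0],"yaw": 0},
    {"travel": [0,0,0],"yaw": 0}
  ]
}}

```text
time_s: 19.65
tool_pos: [588.7, 83.1, 102.3]
tool_rot: [-0.366, -3.12, 0.0]
contact_force: [-0.1, 0.3, -0.5]
width: 7.1
grasp_force: 59.0
```

```bash
python3 st.py 588.3 83.7 80
```

```text
t 19.65 pos [588.7  83.1 102.3] xaz 166.61 z [-0. -0. -1.] F [-0.1  0.3 -0.5] M [-0.02  0.03  0.03] w 7.1 g 59.010520577430725 q7 [ 0.13  0.68 -0.49  1.99  0.55  0.61  0.61]
tool-frame cm [0.05 0.05 2.23]
```

Emit:
{"op": "send_rows", "data": {
  "rows": [
    {"travel": [0.02,0.04,0.2],"yaw": 0},
    {"travel": [0,0,0.2],"yaw": 0},
    {"travel": [0,0,0.2],"yaw": 0},
    {"travel": [0,0,0],"yaw": 0}
  ]
}}

```text
time_s: 20.05
tool_pos: [588.3, 83.5, 96.0]
tool_rot: [-0.366, -3.12, 0.0]
contact_force: [-0.1, 0.5, 0.1]
width: 6.7
grasp_force: 59.0
```

```bash
python3 st.py 588.3 83.7 80
```

```text
t 20.05 pos [588.3  83.5  96. ] xaz 166.61 z [-0.001 -0.    -1.   ] F [-0.1  0.5  0.1] M [ 0.02  0.01 -0.05] w 6.7 g 59.01035785675049 q7 [ 0.12  0.69 -0.49  1.99  0.55  0.6   0.6 ]
tool-frame cm [0.01 0.02 1.6 ]
```

Emit:
{"op": "send_rows", "data": {
  "rows": [
    {"travel": [0,0,0.2],"yaw": 0.04},
    {"travel": [0,0,0.2],"yaw": -0.08},
    {"travel": [0,0,0.2],"yaw": 0.08},
    {"travel": [0,0,0.1],"yaw": -0.08},
    {"travel": [0,0,0.1],"yaw": 0.04}
  ]
}}

```text
time_s: 20.55
tool_pos: [588.1, 83.7, 88.2]
tool_rot: [-0.366, -3.119, -0.0]
contact_force: [-1.0, -0.0, 1.8]
width: 7.1
grasp_force: 59.3
```

```bash
python3 st.py 588.3 83.7 80
```

```text
t 20.55 pos [588.1  83.7  88.2] xaz 166.62 z [-0.001  0.    -1.   ] F [-1.  -0.   1.8] M [ 0.14  0.32 -0.  ] w 7.1 g 59.2615020275116 q7 [ 0.12  0.7  -0.48  2.    0.56  0.58  0.59]
tool-frame cm [-0.02  0.    0.82]
```

Emit:
{"op": "send_rows", "data": {
  "rows": [
    {"travel": [0,0,0.15],"yaw": 0.06},
    {"travel": [0,0,0.15],"yaw": -0.12},
    {"travel": [0,0,0.15],"yaw": 0.12},
    {"travel": [0,0,0.15],"yaw": -0.12},
    {"travel": [0,0,0.1],"yaw": 0.12},
    {"travel": [0,0,0],"yaw": -0.06}
  ]
}}

```text
time_s: 21.15
tool_pos: [589.2, 83.5, 81.9]
tool_rot: [0.367, 3.119, -0.001]
contact_force: [-0.3, 0.9, 1.1]
width: 6.8
grasp_force: 59.2
```

```bash
python3 st.py 588.3 83.7 80
```

```text
t 21.15 pos [589.2  83.5  81.9] xaz 166.57 z [ 0.001 -0.001 -1.   ] F [-0.3  0.9  1.1] M [ 0.08 -0.08 -0.02] w 6.8 g 59.243037700653076 q7 [ 0.11  0.71 -0.47  2.    0.57  0.57  0.58]
tool-frame cm [0.09 0.   0.19]
```

Emit:
{"op": "send_rows", "data": {
  "rows": [
    {"travel": [0,0,0.1],"yaw": 0.06},
    {"travel": [0,0,0.1],"yaw": -0.12},
    {"travel": [0,0,0.05],"yaw": 0.12},
    {"travel": [0,0,0],"yaw": -0.06},
    {"travel": [0,0,0],"yaw": 0}
  ]
}}

```text
time_s: 21.65
tool_pos: [589.4, 83.7, 80.2]
tool_rot: [0.365, 3.119, -0.0]
contact_force: [-1.4, 0.0, 8.4]
width: 6.8
grasp_force: 60.4
```

```bash
python3 st.py 588.3 83.7 80
```

```text
t 21.65 pos [589.4  83.7  80.2] xaz 166.66 z [ 0.002 -0.001 -1.   ] F [-1.4  0.   8.4] M [-0.14  0.36  0.04] w 6.8 g 60.35867750644684 q7 [ 0.11  0.71 -0.47  2.    0.58  0.57  0.58]
tool-frame cm [ 0.1  -0.02  0.02]
```

Emit:
{"op": "send_rows", "data": {
  "rows": [
    {"travel": [0,0,0.1],"yaw": 0.08},
    {"travel": [0,0,0],"yaw": -0.15},
    {"travel": [0,0,0],"yaw": 0.15},
    {"travel": [0,0,0],"yaw": -0.08},
    {"travel": [0,0,0],"yaw": 0}
  ]
}}

```text
time_s: 22.15
tool_pos: [589.5, 83.7, 80.1]
tool_rot: [0.365, 3.118, -0.001]
contact_force: [-2.7, -1.9, 14.5]
width: 7.1
grasp_force: 61.4
```

```bash
python3 st.py 588.3 83.7 80;  python3 - <<'E'
from h import *
p2,d=robot.read_camera('side'); u,v=proj('side',[588,84,75])[0].astype(int)
cv2.imwrite('pics/s3.png',cv2.resize(p2[v-25:v+25,u-33:u+33,::-1],(792,600),interpolation=cv2.INTER_CUBIC))
E
```

```text
t 22.15 pos [589.5  83.7  80.1] xaz 166.66 z [ 0.002 -0.001 -1.   ] F [-2.7 -1.9 14.5] M [-0.26  0.63 -0.01] w 7.1 g 61.3805365562439 q7 [ 0.11  0.71 -0.47  2.    0.58  0.57  0.58]
tool-frame cm [ 0.12 -0.03  0.01]
```

View pics/s3.png

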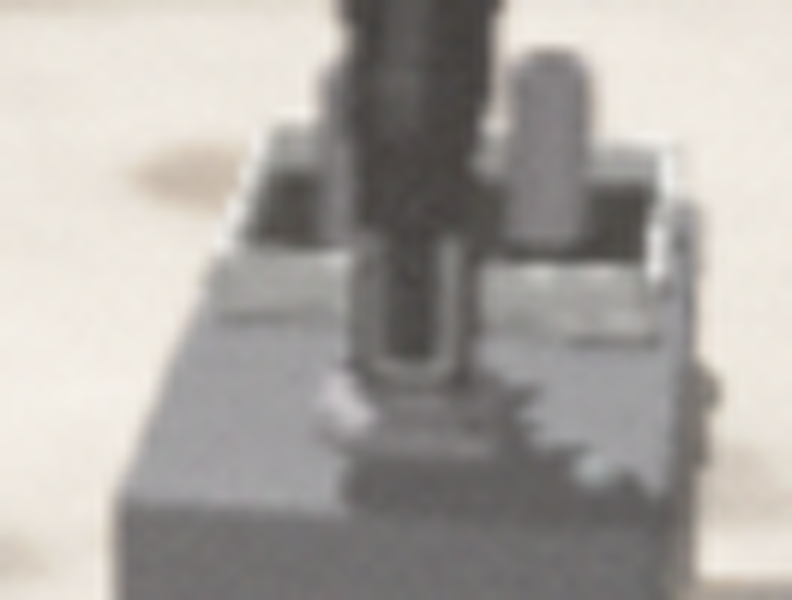

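The key is home: z stopped hard at the predicted 80.1. Now the turn.

Emit:
{"op": "send_rows", "data": {
  "rows": [
    {"travel": [0,0,0],"yaw": 0.1},
    {"travel": [0,0,0],"yaw": 0.1},
    {"travel": [0,0,0],"yaw": 0.1},
    {"travel": [0,0,0],"yaw": 0.1},
    {"travel": [0,0,0],"yaw": 0.1},
    {"travel": [0,0,0],"yaw": 0.1},
    {"travel": [0,0,0],"yaw": 0.1},
    {"travel": [0,0,0],"yaw": 0.1}
  ]
}}

```text
time_s: 23.0
tool_pos: [589.6, 83.1, 80.1]
tool_rot: [1.556, 2.726, -0.0]
contact_force: [-2.8, -2.4, 13.7]
width: 7.3
grasp_force: 61.3
```

```bash
python3 st.py 588.3 83.7 80
```

```text
t 23.0 pos [589.6  83.1  80.1] xaz 120.56 z [ 0.002 -0.001 -1.   ] F [-2.8 -2.4 13.7] M [-0.5   0.66  0.11] w 7.3 g 61.26016616821289 q7 [-0.04  0.68 -0.26  2.    0.34  0.5  -0.01]
tool-frame cm [ 0.12 -0.08  0.01]
```

Emit:
{"op": "send_rows", "data": {
  "rows": [
    {"travel": [0,0,0],"yaw": 0.1},
    {"travel": [0,0,0],"yaw": 0.1},
    {"travel": [0,0,0],"yaw": 0.1},
    {"travel": [0,0,0],"yaw": 0.1},
    {"travel": [0,0,0],"yaw": 0.1},
    {"travel": [0,0,0],"yaw": 0.1},
    {"travel": [0,0,0],"yaw": 0.1},
    {"travel": [0,0,0],"yaw": 0.1}
  ]
}}

```text
time_s: 23.8
tool_pos: [589.1, 82.7, 80.1]
tool_rot: [2.496, 1.906, -0.0]
contact_force: [-2.4, -2.8, 13.9]
width: 7.0
grasp_force: 61.5
```

```bash
python3 st.py 588.3 83.7 80
```

```text
t 23.8 pos [589.1  82.7  80.1] xaz 74.73 z [ 0.001 -0.001 -1.   ] F [-2.4 -2.8 13.9] M [-0.62  0.78  0.17] w 7.0 g 61.47624492645264 q7 [-0.18  0.67 -0.05  2.01  0.07  0.47 -0.55]
tool-frame cm [ 0.07 -0.1   0.01]
```

Emit:
{"op": "send_rows", "data": {
  "rows": [
    {"travel": [0,0,0],"yaw": 0.06},
    {"travel": [0,0,0],"yaw": 0.06},
    {"travel": [0,0,0],"yaw": 0.04},
    {"travel": [0,0,0],"yaw": 0}
  ]
}}

```text
time_s: 24.2
tool_pos: [589.1, 82.7, 80.1]
tool_rot: [2.636, 1.706, -0.0]
contact_force: [-3.0, -3.2, 15.3]
width: 7.3
grasp_force: 61.6
```

```bash
python3 st.py 588.3 83.7 80
```

```text
t 24.2 pos [589.1  82.7  80.1] xaz 65.81 z [ 0.001 -0.001 -1.   ] F [-3.  -3.2 15.3] M [-0.56  0.76  0.33] w 7.3 g 61.554787158966064 q7 [-0.21  0.67 -0.01  2.01  0.02  0.46 -0.65]
tool-frame cm [ 0.06 -0.11  0.01]
```

Emit:
{"op": "send_rows", "data": {
  "rows": [
    {"travel": [0,0,0],"yaw": 0.05},
    {"travel": [0,0,0],"yaw": 0.05},
    {"travel": [0,0,0],"yaw": 0},
    {"travel": [0,0,0],"yaw": 0}
  ]
}}

```text
time_s: 24.6
tool_pos: [589.1, 82.8, 80.1]
tool_rot: [2.715, 1.577, -0.0]
contact_force: [-3.5, -2.8, 15.9]
width: 6.7
grasp_force: 63.0
```

```bash
python3 st.py 588.3 83.7 80
python3 - <<'E'
from h import *
p,d=robot.read_camera('top');q,_=robot.read_camera('side')
a=cv2.resize(p[110:245,120:400,::-1],(800,386));b=cv2.resize(q[150:300,150:430,::-1],(400,214));b=cv2.copyMakeBorder(b,0,0,0,400,0)
cv2.imwrite('pics/fin.png',np.vstack([a,b]))
E
```

```text
t 24.6 pos [589.1  82.8  80.1] xaz 60.31 z [ 0.001 -0.002 -1.   ] F [-3.5 -2.8 15.9] M [-0.62  0.78  0.75] w 6.7 g 63.021451234817505 q7 [-0.23  0.67  0.01  2.01 -0.02  0.46 -0.72]
tool-frame cm [ 0.04 -0.11  0.01]
```

View pics/fin.png

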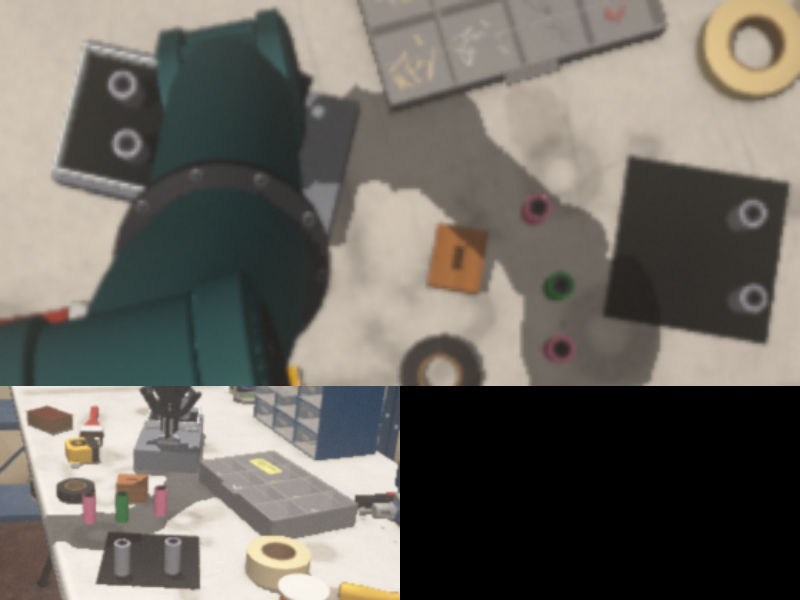

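The picture shows two sockets upright in the tray at (122,84) and (127,144), and the other two still on the mat at (752,213) and (752,298). The stand is empty, and the look-alikes and the visible bystanders are in place. The moment about z has risen to 0.75 N m, well above the spring's 0.1, so the plug is held against its stop.

```bash
python3 -c "
from cell import robot
print(robot.job_done())"
```

```text
the job is handed in; nothing more can be done
None
```

I handed the job in at about 25 s: two sockets stand in the tray, the other two are still on the mat, and the key is fully home, turned clockwise to its stop and still gripped.

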